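Load a stone sample and click the polishing carriage home

ROBOT

A 6-joint arm with a two-finger parallel gripper is mounted at the origin on the work surface. World frame = base frame: x ahead of the robot, y to its left, z up, the work surface at z = 0. Lengths are in mm, angles in rad, forces in N, time in s.
With the tool pointing down it reaches from about 300 to 875 mm from the base axis. Payload 6.4 kg.
Tool frame: the origin (TCP) lies midway between the tips of the shut fingers; the grasp point (between the pads) lies 19 mm behind it; z points along the fingers, y is the line along which they close (so a half turn about z gives the same grasp; the last joint's range is limited). The gripper opens to 88 mm and grips with 3 to 60 N. Pads are 18 mm wide; open, the fingers measure 123 mm over their backs; the gripper's body (75 mm by 187 mm) begins 45 mm behind the grasp point.
Start: joints at [-1.323, 0.181, 1.607, -0, 1.354, -0.206], TCP at [252.088, -516.81, 238.714] pointing down, gripper open.
Joint ranges: [-2.99, 2.99], [-0.89, 2.07], [0.3, 2.58], [-1.14, 4.28], [0, 2.63], [-3.12, 3.12]. Speed limits (rad/s): [2.57, 2.57, 3.01, 3.14, 3.14, 3.14].

INTERFACE

Orientations are given as a unit quaternion [w, x, y, z].
In Python, from workcell import bot gives the robot as it stands.
- The arm moves only by the tool drive_tool, never from a script. Its argument "motion" is a list of rows, each an object of numbers: "rx", "ry", "rz": the turn, a rotation vector about the tool's x, y, z in rad; "dx", "dy", "dz": the shift along the tool's x, y, z in mm; "fingers": the opening, from 0 (shut) to 1 (fully open). A call has 1 to 8 rows; each row shifts and turns the commanded pose from where the row before left it, along the tool's axes as they then stand; what a row does not reach is not made up. A row lasts 1/8 s, in which the tool goes at most 62.5 mm and 10.7 degrees, less where a joint would pass 70% of its speed; a pose out of reach is approached as far as the arm can. A call is refused whole if a number of a shift passes 62.5 or a number of a turn 0.188, either way. A call with a gripper value outside its range is refused whole. The fingers move at their own pace and stop on an object; "newtons" is the grip in N (left out, the last holds). Time passes only in rows, so rows that do not move let the fingers close. It gives the time, the measured TCP pose, the force, the opening and the grip force at its end, in the units of the state.
- bot.get_state(): the state, without advancing time (a new reading comes with each control period).
- bot.capture(name): name is "scene" or "top"; returns the picture (384x512x3 uint8, blue, green, red); there is no depth.
- bot.camera_params(name): a dict with "intrinsics" (3x3 intrinsics, pixels), "k1" (the pictures are not rectified: a ray, as slopes to the right and down, at radius r is drawn at 1 + k1 r^2 times it, then the intrinsics apply), "R" (3x3) and "t" (3): a world point X has camera coordinates R X + t. Camera axes: x right, y down, z forward; pixel columns grow to the right and rows downward; lengths in mm; the calibration is good to about 2 mm. A picture is of the moment at which its call begins. camera_params takes no time and is no camera call.
- bot.finish_job(): hands the job in; it is judged then, once.
The state is a dict: "t": time; "joint_pos": joint angles; "qvel": joint speeds; "tau": joint torques, N m; "tcp_pos": TCP position; "orientation": TCP orientation; "contact_force": force on the tool from outside, world axes, zero at the start; "torque": the same for the moment, N m; "finger_gap": finger opening in mm; "grasp_force": force on a finger pad.
Only numpy, scipy, OpenCV 4.12 (cv2) and the standard library are available. Lean on these libraries where they do the work, as an engineer would, in place of code of your own. Each camera call takes 0.05 s, during which the arm holds its last target. There are 200 camera calls.

TASK

Draw the widest of the three stone samples straight up out of the slotted rack and stand it in the slot of the polishing jig's carriage, setting it down gently on the slot's floor while the carriage is still out at its loading end. Then push the loaded carriage by its upright plate along the slide, in under the polishing head, until the spring detent clicks in and holds it. Leave the two narrower samples in the rack, and do not shift the small grinding cup between the rack and the jig or the backing pad beyond them.

Things in the scene. Friction and masses are not known exactly. Their poses are not given: they have to be found in the camera images.
- wide_sample: The grey stone sample to load: a rectangular plate 10 mm thick (its x) x 100 mm wide (its y) x 90 mm tall (its z), 0.24 kg, standing on edge in one of the rack's three slots. Origin: centre of its bottom edge, so its top edge is 90 mm above.
- narrow_sample_a: A stone sample of the same material, thickness and height but only 70 mm wide, in another slot of the rack; stays there. Origin and axes as for the wide one.
- narrow_sample_b: As narrow_sample_a, in the third slot.
- rack: Grey plastic slotted rack, 200 (x) x 120 (y) x 40 mm high, fixed. Origin: centre of its underside. Three slots along its y at x = -65, 0 and +65 mm, 13 mm wide, open at the top; slot floor at z = 10 mm, walls up to z = 40 mm, end stops 110 mm apart up to z = 22 mm. Samples stand with their thickness along the rack's x.
- jig: Edge polishing jig, fixed. Base plate 130 mm wide (x), from y = -100 to +310 mm, 12 mm thick, with two steel rails along y, on which the carriage slides towards +y. Origin: on the underside, below the middle of the carriage slot at joint value 0. At its +y end (y = 275 mm) a column 322 mm high carries the polishing head.
- head (a point): Centre of the lowest face of the polishing head, 142 mm above the bench: a cup wheel 90 mm across under a motor 76 mm across that reaches up to 340 mm. Fixed, at y = +165 mm of the jig's origin; it touches nothing and stays 16 mm above a seated sample.
- detent (a point): Brass tip of the spring plunger of the detent, beside the slide at x = +47, y = +170 mm of the jig's origin, 30 mm above the bench; its block and knob reach 62 mm further out along the jig's x, up to 48 mm above the bench.
- carriage (a joint): Travel of the carriage (m) along the jig's +y: 0 = fully out at the loading end (it starts between 0 and 0.020), 0.140 = home, held by the spring detent; hard stop at 0.146, from which the detent springs it back. It slides with about 2 N; from about 15 mm before home the plunger has to be pushed over a bump (about 8 N), whose top lies 7 mm before home, then it clicks in.
- slot (a point): Centre of the floor of the carriage's slot, 36 mm above the bench; axes parallel to the jig's. The slot runs along y, 13 mm wide (x), 110 mm long between end stops (18 mm above the floor); its walls rise 25 mm above the floor, with flared lips above (up to 37 mm above the floor, about 28 mm apart there). The sample stands in it with its width along y.
- push_plate (a point): Middle of the outer (-y) face of the carriage's upright push plate: aluminium, 50 mm wide (x), 12 mm thick (y), from 36 to 99 mm above the bench; this point is 84 mm above the bench and 80 mm behind (-y of) the slot's centre. Axes parallel to the jig's. Push it towards +y.
- small_cup: Bystander, leave alone: small stone grinding cup, a low cone 72 mm across, 36 mm high, standing between the rack and the jig. Origin: centre of its underside.
- backing_pad: Bystander, leave alone: round backing pad with a hub, 100 mm across, 34 mm high, beyond the rack and the jig. Origin: centre of its underside.
Not all that is in view belongs to the job. What is shaped like the wide_sample but orange or yellow is not meant.

How it is judged:
By the outcome, as a careful person would: the job done as asked, in the order asked, and still so for the second after the job is handed in, with the robot touching nothing.
It also fails if it takes over 59 s, if anything falls off the work surface, if the arm or the gripper's body presses on something with over 40 N, if the wrist force passes 120 N, or if a joint passes its speed limit or range.

## Working session

There is one attempt and no reset: what is moved stays moved. The work goes in short steps, Python scripts to look and compute and a tool call to move; the robot and the scene stay as the last step left them, time stands still between calls to the robot, and variables do not carry over. Pictures are saved under pics/ and viewed, at most 10 in all, crops included, and the job is handed in when it is done.

Besides the shell and the picture viewer there is one more tool, called after "Emit:" by a JSON object that holds its "fn" and its "kwargs". drive_tool: Moves the arm, as the interface text tells. Its arguments: {"type":"object","properties":{"motion":{"type":"array"},"newtons":{"type":"number"}},"required":["motion"]}

```bash
mkdir -p pics; ls; python3 - <<'E'
from workcell import bot
import cv2,numpy as np
for n in("scene","top"):
    im=bot.capture(n); cv2.imwrite(f"pics/{n}0.png",im)
    cv2.imwrite(f"pics/{n}0b.png",cv2.resize(im,(800,600),interpolation=cv2.INTER_CUBIC))
    p=bot.camera_params(n); print(n,p, -np.array(p["R"]).T@np.array(p["t"]))
print(bot.get_state())
E
```

```text
pics
scene {'intrinsics': array([[432.91654844,   0.        , 258.69585842],
       [  0.        , 432.91654844, 186.46621463],
       [  0.        ,   0.        ,   1.        ]]), 'k1': -0.11297583504065445, 'R': array([[ 0.75745008,  0.6528553 ,  0.00702398],
       [ 0.38385571, -0.43659971, -0.81365563],
       [-0.52813272,  0.61899972, -0.58130472]]), 't': array([-245.83184835, -141.16406809, 1673.83734957])} [1124.40026439 -937.24441415  859.8773274 ]
top {'intrinsics': array([[471.56042804,   0.        , 254.06871252],
       [  0.        , 471.56042804, 181.26859525],
       [  0.        ,   0.        ,   1.        ]]), 'k1': -0.18795513824149426, 'R': array([[ 0.01592843, -0.99985457,  0.00609321],
       [-0.98459487, -0.01674599, -0.17404745],
       [ 0.17412417, -0.00322704, -0.98471842]]), 't': array([-137.69368013,  442.00419515, 1443.13002993])} [ 186.10448195 -125.61481799 1498.84541587]
{'t': 0.1, 'joint_pos': array([-1.32330179e+00,  1.81455896e-01,  1.60786531e+00, -2.22230624e-05,
        1.35380454e+00, -2.06303886e-01]), 'qvel': array([-0.00123641, -0.0013015 , -0.00179911,  0.00028265, -0.00098789,
        0.00161563]), 'tau': array([ 6.53948064e-04, -4.34824204e+01, -3.42697191e+01,  7.04753911e-02,
        3.40560183e-02, -3.75014383e-05]), 'tcp_pos': array([ 251.96103192, -516.33852885,  237.92697188]), 'orientation': array([-7.66161084e-04,  9.74367797e-01,  2.24959573e-01, -2.66329938e-05]), 'contact_force': array([-0.13052771, -0.22144719,  0.17351632]), 'torque': array([ 0.02553369, -0.04976559, -0.03023503]), 'grasp_force': 0.0, 'finger_gap': 87.77143914327162}
```

View pics/scene0b.png

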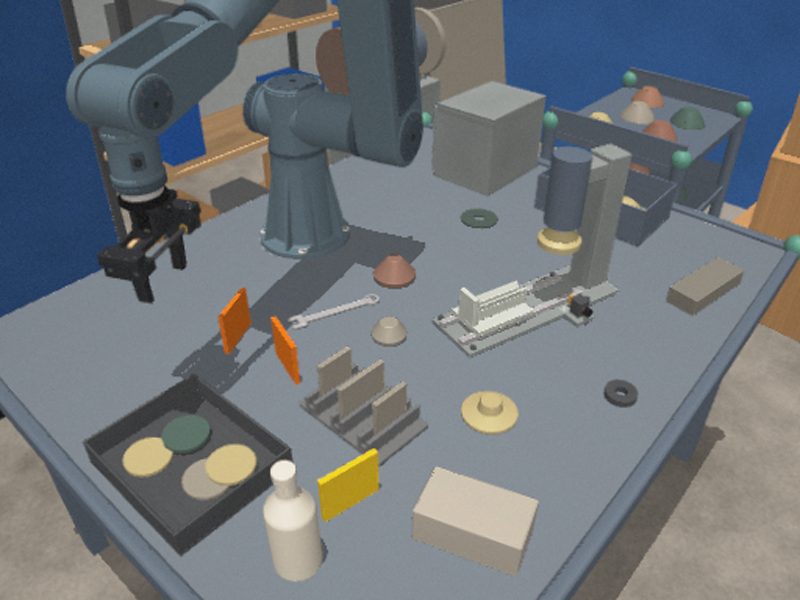

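View pics/top0b.png

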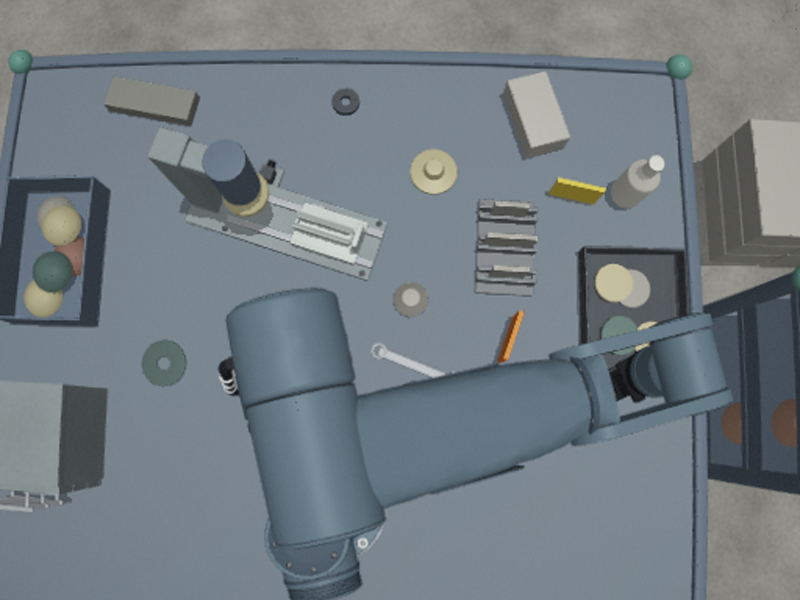

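```bash
cat > h.py <<'E'
import numpy as np,cv2
from workcell import bot
C={n:bot.camera_params(n) for n in("scene","top")}
def D(n): return np.array([C[n]["k1"],0,0,0,0.])   # small-radius: see ray()
def ray(n,uv):
    p=C[n];K=p["intrinsics"];d=np.array([(uv[0]-K[0,2])/K[0,0],(uv[1]-K[1,2])/K[1,1]])
    s=d.copy()
    for _ in range(30): s=d/(1+p["k1"]*(s@s))
    r=p["R"].T@np.r_[s,1]; return -p["R"].T@p["t"],r/np.linalg.norm(r)
def on_z(n,uv,z):
    o,r=ray(n,uv); return o+r*(z-o[2])/r[2]
def tri(a,b):
    (o1,r1),(o2,r2)=ray("scene",a),ray("top",b)
    k=np.linalg.lstsq(np.c_[r1,-r2],o2-o1,rcond=None)[0]
    p,q=o1+k[0]*r1,o2+k[1]*r2
    return (p+q)/2,np.linalg.norm(p-q)
def proj(n,X):
    p=C[n];c=p["R"]@np.asarray(X,float)+p["t"];s=c[:2]/c[2];s=s*(1+p["k1"]*(s@s))
    return s*p["intrinsics"][0,0]+p["intrinsics"][:2,2]
E
python3 - <<'E'
import cv2,numpy as np
S=cv2.imread("pics/scene0.png");T=cv2.imread("pics/top0.png")
def crop(im,x,y):
    c=cv2.resize(im[y:y+75,x:x+100],None,fx=4,fy=4,interpolation=cv2.INTER_CUBIC)
    for i in range(0,100,10):
        cv2.line(c,(i*4,0),(i*4,6 if i%50 else 14),(0,0,255),1)
        if i<75: cv2.line(c,(0,i*4),(6 if i%50 else 14,i*4),(0,0,255),1)
    return c
cv2.imwrite("pics/c1.png",np.vstack([np.hstack([crop(S,185,218),crop(T,275,122)]),np.hstack([crop(S,275,160),crop(T,165,115)])]))
E
```

```text
(no output)
```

View pics/c1.png

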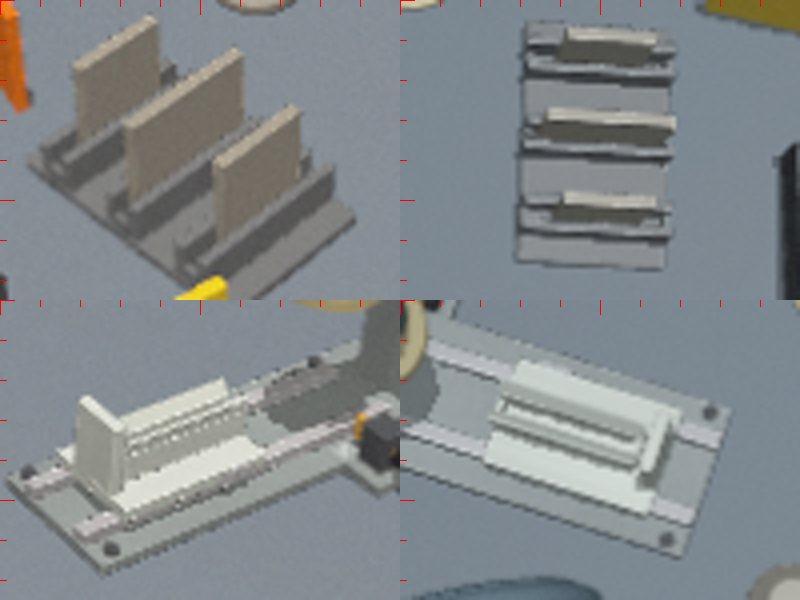

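The three candidates stand at top-view pixels (327,133), (327,152) and (326,172). The middle one is about 32 px wide against about 25 px for the outer two. So the middle one is the wide sample, and the crop confirms it. In the scene view its top edge runs from (217,248) to (245,230). The orange and yellow plates are decoys. The carriage is at top-view (198,146), with its push plate at (230,145).

```bash
cat > m1.py <<'E'
from h import *
def S(x,y,ox,oy): return ((x+.5)/4-.5+ox,(y+.5)/4-.5+oy)
rs=lambda x,y:S(x,y,185,218); rt=lambda x,y:S(x-400,y,275,122)
js=lambda x,y:S(x,y-300,275,160); jt=lambda x,y:S(x-400,y-300,165,115)
def show(n,a,b):
    p,e=tri(a,b); print(n,p.round(1),"gap",e.round(1)); return p
A=show("wide top +y end",rs(239,50),rt(546,113)); B=show("wide top -y end",rs(130,120),rt(674,122))
print("len",np.linalg.norm(A-B),"mid",(A+B)/2,"ang",np.degrees(np.arctan2(*(A-B)[[1,0]])))
c=show("sampA +y",rs(154,19),rt(567,34));d=show("sampA -y",rs(78,66),rt(656,39));print(np.linalg.norm(c-d))
c=show("sampB +y",rs(296,108),rt(564,197));d=show("sampB -y",rs(218,160),rt(656,206));print(np.linalg.norm(c-d))
b1=show("bolt1",js(28,471),jt(667,539)); b2=show("bolt2",js(111,549),jt(709,411))
k1=show("corner1",js(6,480),jt(683,556)); k2=show("corner2",js(105,574),jt(731,406))
v=(k2-k1);print("base width",np.linalg.norm(v),"x-axis ang",np.degrees(np.arctan2(v[1],v[0])))
E
python3 m1.py
python3 - <<'E'
import cv2,numpy as np
S=cv2.imread("pics/scene0.png");T=cv2.imread("pics/top0.png")
def crop(im,x,y,w,h,f): return cv2.resize(im[y:y+h,x:x+w],None,fx=f,fy=f,interpolation=cv2.INTER_CUBIC)
a=crop(S,280,172,50,75,8);b=crop(T,184,128,50,75,8)
cv2.imwrite("pics/c2.png",np.hstack([a,b]))
E
```

```text
wide top +y end [ 534.5 -303.2   99.1] gap 0.6
wide top -y end [ 529.4 -401.   102. ] gap 2.5
len 97.98856600153306 mid [ 531.92762036 -352.13151513  100.51818499] ang 87.0233538613969
sampA +y [ 551.4 -340.6  167.7] gap 78.8
sampA -y [ 550.4 -405.9  170.6] gap 75.8
65.32780991146907
sampB +y [ 517.6 -295.3   26.6] gap 92.5
sampB -y [ 510.7 -368.2   27. ] gap 93.1
73.25758548051355
bolt1 [469.7 -57.2  16.3] gap 0.8
bolt2 [575.9 -89.1  14.5] gap 0.7
corner1 [457.6 -69.9   8.5] gap 1.1
corner2 [ 583.3 -106.4    5. ] gap 0.2
base width 130.86716352379355 x-axis ang -16.19526173770812
```

View pics/c2.png

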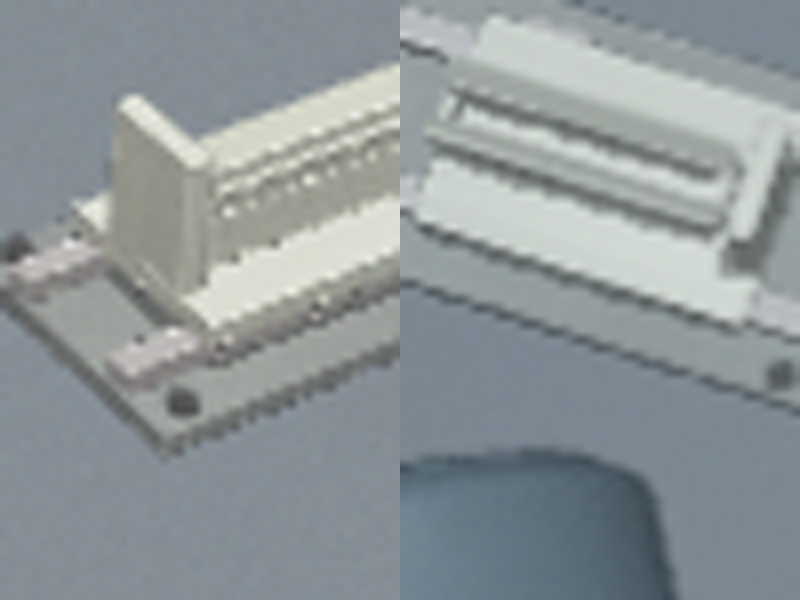

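```bash
cat > m2.py <<'E'
from m1 import *
q=lambda x,y,ox,oy:((x+.5)/8-.5+ox,(y+.5)/8-.5+oy)
s8=lambda x,y:q(x,y,280,172);t8=lambda x,y:q(x-400,y,184,128)
print("--")
p1=show("plate outer top -x",s8(118,100),t8(757,241));p2=show("plate outer top +x",s8(192,166),t8(789,124))
v=p2-p1;print(np.linalg.norm(v),np.degrees(np.arctan2(v[1],v[0])))
a=np.radians(-16.4);ex=np.array([np.cos(a),np.sin(a)]);ey=np.array([-ex[1],ex[0]])
o=(k1+k2)[:2]/2+100*ey; pm=(p1+p2)[:2]/2
print("origin",o,"plate in jig",(pm-o)@ex,(pm-o)@ey,"=> joint",(pm-o)@ey+80, "slot centre via plate",pm+80*ey)
# check: lips edges at z=73 on top view: outer edges and ends of slot
for n,uv in {"lip -x/+y end":t8(432,132),"lip +x/+y end":t8(450,70),"lip -x,-y":t8(722,218),"lip +x,-y":t8(738,152)}.items():
    P=on_z("top",uv,73)[:2]; print(n,((P-o)@ex).round(1),((P-o)@ey).round(1))
# project predictions to the image for overlay
T=cv2.imread("pics/top0.png");S=cv2.imread("pics/scene0.png")
E
python3 m2.py | sed -n '/--/,$p'
```

```text
--
plate outer top -x [506.4 -49.  100.3] gap 4.1
plate outer top +x [551.9 -60.9  98.1] gap 1.0
47.09099860911369 -14.734691932355988
origin [548.68886746   7.75372581] plate in jig -1.0128387044197922 -65.66431968360625 => joint 14.335680316393749 slot centre via plate [551.76479401  21.79211063]
lip -x/+y end -16.3 70.0
lip +x/+y end 9.6 71.4
lip -x,-y -15.4 -49.1
lip +x,-y 11.5 -46.9
```

Emit:
{"fn": "drive_tool", "kwargs": {"motion": [{"dx": 40, "dy": -3, "fingers": 0.4}, {"dx": 40, "dy": -3}, {"dx": 41, "dy": -3}, {"dx": 41, "dy": -3}, {"dx": 41, "dy": -3}, {"dx": 41, "dy": -3}, {"dx": 40, "dy": -3}, {"dx": 40, "dy": -4}]}}

```text
invalid input
```

Emit:
{"fn": "drive_tool", "kwargs": {"motion": [{"rz": -0.178}, {"rz": -0.178}, {"rz": -0.178}, {"rz": -0.178}, {"rz": -0.178}, {"rz": -0.178}, {}, {}]}}

```text
invalid input
```

```bash
cat >> h.py <<'E'
from scipy.spatial.transform import Rotation as Ro
def pose():
    s=bot.get_state(); R=Ro.from_quat(s["orientation"],scalar_first=True).as_matrix(); return s,s["tcp_pos"],R
def go(xyz,xang=None):
    s,p,R=pose(); a=np.degrees(np.arctan2(R[1,0],R[0,0]))
    print("tcp",p.round(1),"xang %.2f"%a,"gap %.1f grip %.1f"%(s["finger_gap"],s["grasp_force"]),"F",s["contact_force"].round(1),"t %.1f"%s["t"],"j",s["joint_pos"].round(2))
    print("tool shift now",(R.T@(np.array(xyz)-p)).round(1),"tilt",R[:,2].round(3), "" if xang is None else "rz %.4f"%-np.radians(xang-a))
E
python3 -c "
from h import *
go([531.9,-352.1,120],87)"
```

```text
tcp [ 252.  -516.3  237.9] xang 26.00 gap 87.8 grip 0.0 F [-0.1 -0.2  0.2] t 0.1 j [-1.32  0.18  1.61 -0.    1.35 -0.21]
tool shift now [323.6 -24.7 118.1] tilt [-0.     0.001 -1.   ] rz -1.0646
```

Emit:
{"fn": "drive_tool", "kwargs": {"motion": [{"rx": 0, "ry": 0, "rz": 0, "dx": 40, "dy": -3, "dz": 0, "fingers": 0.4}]}}

```text
t: 0.22
tcp_pos: [285.4, -497.3, 238.1]
orientation: [-0.0, 0.975, 0.223, -0.0]
contact_force: [0.8, -0.4, 0.2]
finger_gap: 80.1
grasp_force: 0.0
```

Emit:
{"fn": "drive_tool", "kwargs": {"motion": [{"rx": 0, "ry": 0, "rz": 0, "dx": 40, "dy": -3, "dz": 0, "fingers": 0.4}, {"rx": 0, "ry": 0, "rz": 0, "dx": 40, "dy": -3, "dz": 0, "fingers": 0.4}, {"rx": 0, "ry": 0, "rz": 0, "dx": 40, "dy": -3, "dz": 0, "fingers": 0.4}, {"rx": 0, "ry": 0, "rz": 0, "dx": 40, "dy": -3, "dz": 0, "fingers": 0.4}, {"rx": 0, "ry": 0, "rz": 0, "dx": 40, "dy": -3, "dz": 0, "fingers": 0.4}, {"rx": 0, "ry": 0, "rz": 0, "dx": 40, "dy": -3, "dz": 0, "fingers": 0.4}, {"rx": 0, "ry": 0, "rz": 0, "dx": 40, "dy": -3, "dz": 0, "fingers": 0.4}]}}

```text
t: 1.1
tcp_pos: [530.0, -354.0, 238.1]
orientation: [-0.0, 0.974, 0.225, -0.0]
contact_force: [0.2, -0.9, -0.8]
finger_gap: 35.3
grasp_force: 0.0
```

Emit:
{"fn": "drive_tool", "kwargs": {"motion": [{"rx": 0, "ry": 0, "rz": -0.178, "dx": 0, "dy": 0, "dz": 10, "fingers": 0.4}, {"rx": 0, "ry": 0, "rz": -0.178, "dx": 0, "dy": 0, "dz": 10, "fingers": 0.4}, {"rx": 0, "ry": 0, "rz": -0.178, "dx": 0, "dy": 0, "dz": 10, "fingers": 0.4}, {"rx": 0, "ry": 0, "rz": -0.178, "dx": 0, "dy": 0, "dz": 10, "fingers": 0.4}, {"rx": 0, "ry": 0, "rz": -0.178, "dx": 0, "dy": 0, "dz": 10, "fingers": 0.4}, {"rx": 0, "ry": 0, "rz": -0.178, "dx": 0, "dy": 0, "dz": 10, "fingers": 0.4}, {"rx": 0, "ry": 0, "rz": 0, "dx": 0, "dy": 0, "dz": 0, "fingers": 0.4}]}}

```text
t: 1.98
tcp_pos: [528.5, -354.3, 177.2]
orientation: [-0.001, 0.725, 0.689, -0.0]
contact_force: [-0.3, 0.1, -0.2]
finger_gap: 35.1
grasp_force: 0.0
```

```bash
python3 -c "
from h import *
go([531.9,-352.1,120],87)"
```

```text
tcp [ 528.5 -354.3  177.2] xang 87.10 gap 35.1 grip 0.0 F [-0.3  0.1 -0.2] t 2.0 j [-0.78  0.37  1.5  -0.    1.28 -0.73]
tool shift now [ 2.2  3.4 57.2] tilt [-0.002  0.002 -1.   ] rz 0.0018
```

Emit:
{"fn": "drive_tool", "kwargs": {"motion": [{"rx": 0, "ry": 0, "rz": 0, "dx": 2, "dy": 3.4, "dz": 30, "fingers": 0.4}, {"rx": 0, "ry": 0, "rz": 0, "dx": 0, "dy": 0, "dz": 27, "fingers": 0.4}, {"rx": 0, "ry": 0, "rz": 0, "dx": 0, "dy": 0, "dz": 10, "fingers": 0.4}, {"rx": 0, "ry": 0, "rz": 0, "dx": 0, "dy": 0, "dz": 5, "fingers": 0.4}, {"rx": 0, "ry": 0, "rz": 0, "dx": 0, "dy": 0, "dz": 0, "fingers": 0.4}]}}

```text
t: 2.6
tcp_pos: [533.0, -353.5, 107.4]
orientation: [0.0, 0.724, 0.689, 0.0]
contact_force: [-0.4, 0.0, 0.1]
finger_gap: 35.6
grasp_force: 0.0
```

```bash
python3 - <<'E'
from h import *
go([531.9,-352.1,68],87)
S=bot.capture("scene");T=bot.capture("top")
a=cv2.resize(S[160:310,170:300],None,fx=4,fy=4,interpolation=cv2.INTER_CUBIC)[:,:400]
b=cv2.resize(T[100:250,275:375],None,fx=4,fy=4,interpolation=cv2.INTER_CUBIC)
cv2.imwrite("pics/g1.png",np.hstack([cv2.resize(S[175:295,190:270],(400,600)),b]))
E
```

```text
tcp [ 533.  -353.5  107.4] xang 87.15 gap 35.6 grip 0.0 F [-0.4  0.   0.1] t 2.6 j [-0.77  0.46  1.53 -0.    1.15 -0.72]
tool shift now [ 1.3 -1.2 39.4] tilt [ 0.001 -0.001 -1.   ] rz 0.0025
```

View pics/g1.png

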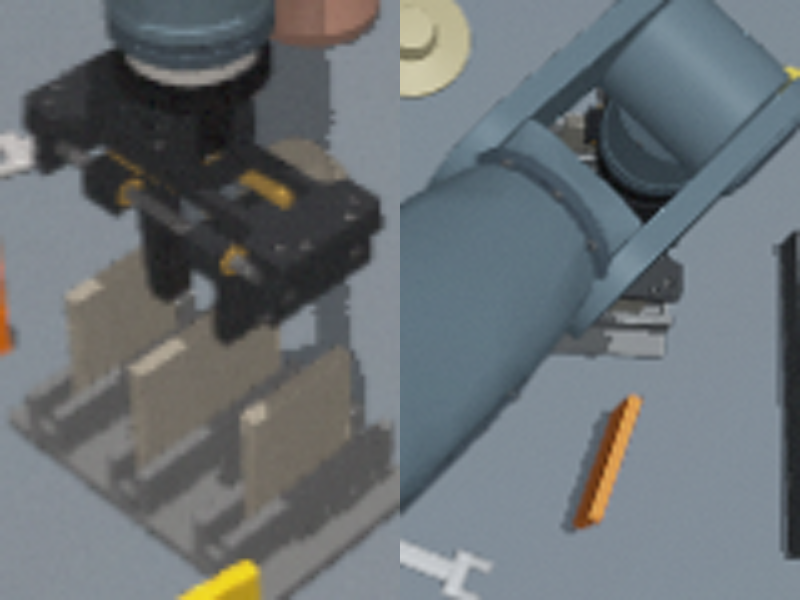

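The fingers (crop (170,270) and (240,310)) straddle the top edge of the middle, wide sample and clear its neighbours.

Emit:
{"fn": "drive_tool", "kwargs": {"motion": [{"rx": 0, "ry": 0, "rz": 0, "dx": 1.3, "dy": -1.2, "dz": 15, "fingers": 0.4}, {"rx": 0, "ry": 0, "rz": 0, "dx": 0, "dy": 0, "dz": 15, "fingers": 0.4}, {"rx": 0, "ry": 0, "rz": 0, "dx": 0, "dy": 0, "dz": 9, "fingers": 0.4}, {"rx": 0, "ry": 0, "rz": 0, "dx": 0, "dy": 0, "dz": 0, "fingers": 0.4}]}}

```text
t: 3.2
tcp_pos: [530.8, -351.1, 66.2]
orientation: [-0.001, 0.724, 0.69, -0.0]
contact_force: [-0.0, 0.6, 0.2]
finger_gap: 35.5
grasp_force: 0.0
```

Emit:
{"fn": "drive_tool", "kwargs": {"motion": [{"rx": 0, "ry": 0, "rz": 0, "dx": 0, "dy": 0, "dz": 0, "fingers": 0.2}, {"rx": 0, "ry": 0, "rz": 0, "dx": 0, "dy": 0, "dz": 0, "fingers": 0.0}, {"rx": 0, "ry": 0, "rz": 0, "dx": 0, "dy": 0, "dz": 0, "fingers": 0.0}, {"rx": 0, "ry": 0, "rz": 0, "dx": 0, "dy": 0, "dz": 0, "fingers": 0.0}, {"rx": 0, "ry": 0, "rz": 0, "dx": 0, "dy": 0, "dz": 0, "fingers": 0.0}], "newtons": 25}}

```text
t: 3.82
tcp_pos: [532.0, -352.1, 68.2]
orientation: [0.001, 0.724, 0.69, 0.0]
contact_force: [1.5, -0.1, 2.4]
finger_gap: 9.7
grasp_force: 24.8
```

Emit:
{"fn": "drive_tool", "kwargs": {"motion": [{"rx": 0, "ry": 0, "rz": 0, "dx": 0, "dy": 0, "dz": -8, "fingers": 0.0}, {"rx": 0, "ry": 0, "rz": 0, "dx": 0, "dy": 0, "dz": -12, "fingers": 0.0}, {"rx": 0, "ry": 0, "rz": 0, "dx": 0, "dy": 0, "dz": -18, "fingers": 0.0}, {"rx": 0, "ry": 0, "rz": 0, "dx": 0, "dy": 0, "dz": -20, "fingers": 0.0}, {"rx": 0, "ry": 0, "rz": 0, "dx": 0, "dy": 0, "dz": -24, "fingers": 0.0}, {"rx": 0, "ry": 0, "rz": 0, "dx": 0, "dy": 0, "dz": -24, "fingers": 0.0}, {"rx": 0, "ry": 0, "rz": 0, "dx": 0, "dy": 0, "dz": -20, "fingers": 0.0}, {"rx": 0, "ry": 0, "rz": 0, "dx": 0, "dy": 0, "dz": -4, "fingers": 0.0}]}}

```text
t: 4.82
tcp_pos: [532.1, -352.5, 200.3]
orientation: [0.002, 0.724, 0.69, -0.0]
contact_force: [-0.4, -0.1, -2.8]
finger_gap: 9.8
grasp_force: 24.9
```

```bash
python3 - <<'E'
from h import *
go([550.5,20.5,198],73.6)
S=bot.capture("scene");T=bot.capture("top")
cv2.imwrite("pics/l_s.png",S);cv2.imwrite("pics/l_t.png",T)
cv2.imwrite("pics/g2.png",np.hstack([cv2.resize(S[150:300,180:280],(400,600),interpolation=2),cv2.resize(T[75:225,165:265],(400,600),interpolation=2)]))
E
```

```text
tcp [ 532.1 -352.5  200.3] xang 87.19 gap 9.8 grip 24.9 F [-0.4 -0.1 -2.8] t 4.8 j [-0.77  0.35  1.48 -0.    1.31 -0.72]
tool shift now [3.735e+02 1.000e-01 1.400e+00] tilt [ 0.002 -0.003 -1.   ] rz 0.2372
```

View pics/g2.png

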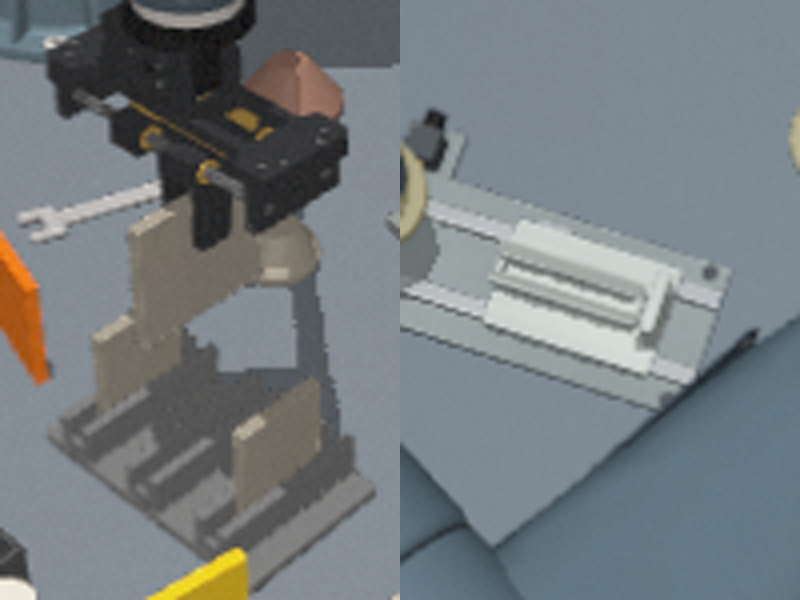

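Wide sample (left crop (130-262, 195-345)) hangs upright in the fingers, the other two remain in the rack.

Emit:
{"fn": "drive_tool", "kwargs": {"motion": [{"rx": 0, "ry": 0, "rz": 0, "dx": 25, "dy": 0, "dz": 0, "fingers": 0.0}, {"rx": 0, "ry": 0, "rz": 0, "dx": 50, "dy": 0, "dz": 0, "fingers": 0.0}, {"rx": 0, "ry": 0, "rz": 0, "dx": 55, "dy": 0, "dz": 0, "fingers": 0.0}, {"rx": 0, "ry": 0, "rz": 0, "dx": 55, "dy": 0, "dz": 0, "fingers": 0.0}, {"rx": 0, "ry": 0, "rz": 0, "dx": 55, "dy": 0, "dz": 0, "fingers": 0.0}, {"rx": 0, "ry": 0, "rz": 0, "dx": 55, "dy": 0, "dz": 0, "fingers": 0.0}, {"rx": 0, "ry": 0, "rz": 0, "dx": 50, "dy": 0, "dz": 0, "fingers": 0.0}, {"rx": 0, "ry": 0, "rz": 0, "dx": 28, "dy": 0, "dz": 0, "fingers": 0.0}]}}

```text
t: 5.92
tcp_pos: [548.1, 24.6, 196.5]
orientation: [-0.001, 0.723, 0.691, -0.001]
contact_force: [0.3, -0.1, -2.4]
finger_gap: 9.5
grasp_force: 24.9
```

Emit:
{"fn": "drive_tool", "kwargs": {"motion": [{"rx": 0, "ry": 0, "rz": 0.119, "dx": 0, "dy": 0, "dz": 0, "fingers": 0.0}, {"rx": 0, "ry": 0, "rz": 0.118, "dx": 0, "dy": 0, "dz": 0, "fingers": 0.0}, {"rx": 0, "ry": 0, "rz": 0, "dx": 0, "dy": 0, "dz": 0, "fingers": 0.0}, {"rx": 0, "ry": 0, "rz": 0, "dx": 0, "dy": 0, "dz": 0, "fingers": 0.0}]}}

```text
t: 6.42
tcp_pos: [549.1, 21.3, 197.1]
orientation: [-0.0, 0.8, 0.6, -0.0]
contact_force: [-0.3, -0.6, -2.3]
finger_gap: 9.5
grasp_force: 24.9
```

```bash
python3 - <<'E'
from h import *
go([550.5,20.5,150],73.6)
S=bot.capture("scene");T=bot.capture("top")
cv2.imwrite("pics/h_s.png",S);cv2.imwrite("pics/h_t.png",T)
cv2.imwrite("pics/g3.png",np.hstack([cv2.resize(S[115:215,285:365],(480,600),interpolation=2),cv2.resize(T[110:210,170:223],(320,600),interpolation=2)]))
# predicted bottom corners of sample from lift picture / now
_,p,R=pose()
for L in(-50,50):
  for w in(-5,5):
    X=p+R@[L,w,0]; X[2]=p[2]-58; print(L,w,proj("scene",X).round(1))
E
```

```text
tcp [549.1  21.3 197.1] xang 73.76 gap 9.5 grip 24.9 F [-0.3 -0.6 -2.3] t 6.4 j [-0.18  0.17  1.71  0.    1.27  0.11]
tool shift now [-0.4  1.6 47.1] tilt [-0.001  0.    -1.   ] rz 0.0028
-50 -5 [305.5 173.2]
-50 5 [307.5 174.8]
50 -5 [330.8 163.7]
50 5 [332.9 165.1]
```

View pics/g3.png

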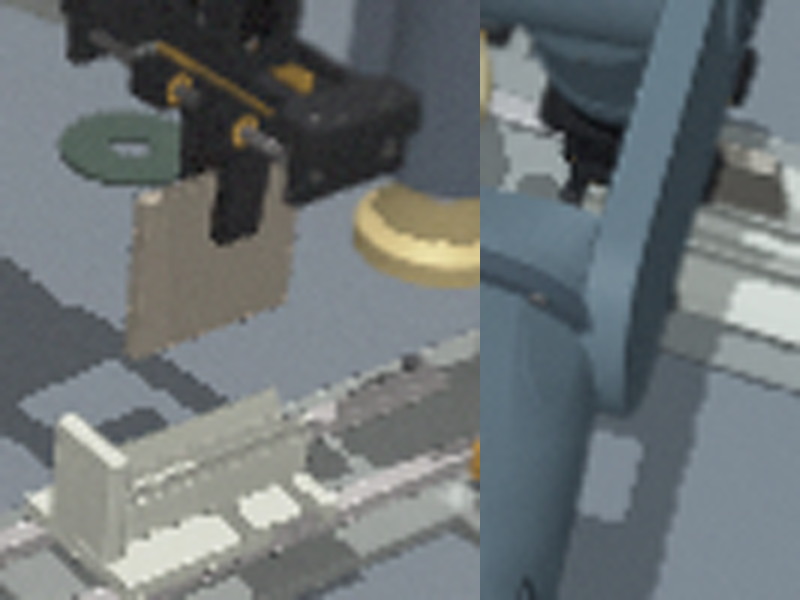

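```bash
python3 - <<'E' | sed -n '/==/,$p'
from m2 import *
print("==")
f=lambda x,y:((x+.5)/6-.5+285,(y+.5)/6-.5+115)
for n,(uv,z) in {"far lip +y":(f(278,392),73),"far lip -y":(f(132,440),73),"near lip +y":(f(320,410),73),"near lip -y":(f(140,485),73),"plate outer top -x":(f(60,417),99),"plate outer top +x":(f(122,468),99),"plate inner +x":(f(132,462),99)}.items():
    P=on_z("scene",uv,z)[:2];print(n,((P-o)@ex).round(1),((P-o)@ey).round(1))
p=np.array([549.1,21.3]);print("tcp in jig",(p-o)@ex,(p-o)@ey)
E
```

```text
==
far lip +y -9.8 73.7
far lip -y -16.9 -19.9
near lip +y 15.0 81.7
near lip -y 16.2 -40.7
plate outer top -x -24.8 -62.5
plate outer top +x 26.8 -62.7
plate inner +x 25.5 -55.4
tcp in jig -3.4302696016249454 13.111209890907231
```

Emit:
{"fn": "drive_tool", "kwargs": {"motion": [{"rx": 0, "ry": 0, "rz": 0.003, "dx": 2, "dy": 2.4, "dz": 15, "fingers": 0.0}, {"rx": 0, "ry": 0, "rz": 0, "dx": 0, "dy": 0, "dz": 25, "fingers": 0.0}, {"rx": 0, "ry": 0, "rz": 0, "dx": 0, "dy": 0, "dz": 18, "fingers": 0.0}, {"rx": 0, "ry": 0, "rz": 0, "dx": 0, "dy": 0, "dz": 5, "fingers": 0.0}, {"rx": 0, "ry": 0, "rz": 0, "dx": 0, "dy": 0, "dz": 0, "fingers": 0.0}, {"rx": 0, "ry": 0, "rz": 0, "dx": 0, "dy": 0, "dz": 0, "fingers": 0.0}]}}

```text
t: 7.28
tcp_pos: [553.3, 21.9, 135.6]
orientation: [0.001, 0.802, 0.598, 0.001]
contact_force: [-0.0, 0.6, -2.0]
finger_gap: 9.6
grasp_force: 24.9
```

```bash
python3 - <<'E'
from h import *
go([551.9,22.5,94],73.6)
S=bot.capture("scene");T=bot.capture("top")
cv2.imwrite("pics/d_s.png",S)
cv2.imwrite("pics/g4.png",np.hstack([cv2.resize(S[145:220,285:355],(560,600),interpolation=2),cv2.resize(T[110:210,190:230],(240,600),interpolation=2)]))
E
```

```text
tcp [553.3  21.9 135.6] xang 73.44 gap 9.6 grip 24.9 F [-0.   0.6 -2. ] t 7.3 j [-0.17  0.25  1.75  0.    1.14  0.11]
tool shift now [ 0.1 -1.6 41.6] tilt [ 0.002 -0.    -1.   ] rz -0.0027
```

View pics/g4.png

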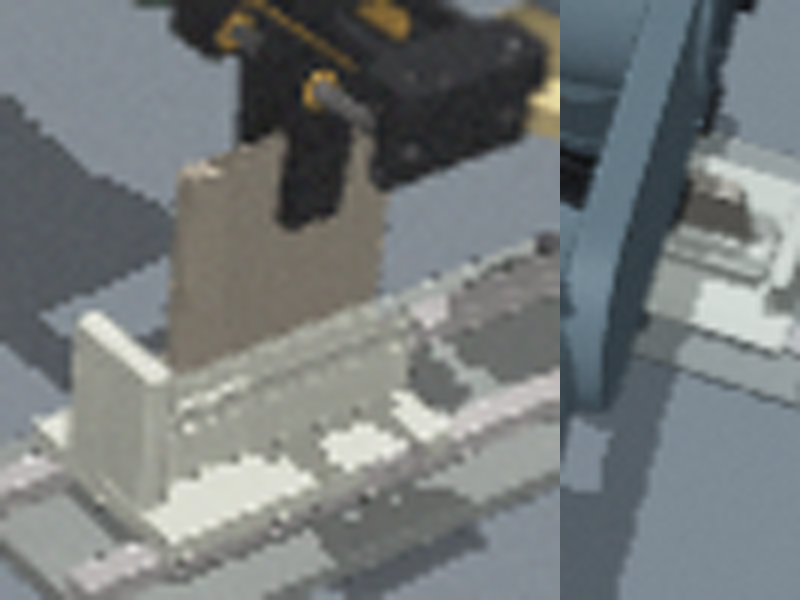

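The sample's lower edge (crop (172,370) to (380,300)) sits between the two lips, behind the near one. Now lowering it slowly.

Emit:
{"fn": "drive_tool", "kwargs": {"motion": [{"rx": 0, "ry": 0, "rz": 0, "dx": 0, "dy": -1, "dz": 4, "fingers": 0.0}, {"rx": 0, "ry": 0, "rz": 0, "dx": 0, "dy": 0, "dz": 4, "fingers": 0.0}, {"rx": 0, "ry": 0, "rz": 0, "dx": 0, "dy": 0, "dz": 4, "fingers": 0.0}, {"rx": 0, "ry": 0, "rz": 0, "dx": 0, "dy": 0, "dz": 4, "fingers": 0.0}]}}

```text
t: 7.88
tcp_pos: [551.8, 22.2, 118.5]
orientation: [0.0, 0.802, 0.598, 0.0]
contact_force: [0.7, -1.0, -1.2]
finger_gap: 10.1
grasp_force: 24.9
```

Emit:
{"fn": "drive_tool", "kwargs": {"motion": [{"rx": 0, "ry": 0, "rz": 0, "dx": 0, "dy": 0, "dz": 3, "fingers": 0.0}, {"rx": 0, "ry": 0, "rz": 0, "dx": 0, "dy": 0, "dz": 3, "fingers": 0.0}, {"rx": 0, "ry": 0, "rz": 0, "dx": 0, "dy": 0, "dz": 0, "fingers": 0.0}]}}

```text
t: 8.25
tcp_pos: [551.8, 22.3, 112.5]
orientation: [0.0, 0.802, 0.598, 0.0]
contact_force: [1.8, -0.6, -2.7]
finger_gap: 9.9
grasp_force: 24.9
```

Emit:
{"fn": "drive_tool", "kwargs": {"motion": [{"rx": 0, "ry": 0, "rz": 0, "dx": 0, "dy": 0, "dz": 3, "fingers": 0.0}, {"rx": 0, "ry": 0, "rz": 0, "dx": 0, "dy": 0, "dz": 3, "fingers": 0.0}, {"rx": 0, "ry": 0, "rz": 0, "dx": 0, "dy": 0, "dz": 0, "fingers": 0.0}]}}

```text
t: 8.62
tcp_pos: [551.8, 22.3, 106.5]
orientation: [0.0, 0.802, 0.598, 0.0]
contact_force: [1.0, -0.1, -3.5]
finger_gap: 9.9
grasp_force: 24.9
```

Emit:
{"fn": "drive_tool", "kwargs": {"motion": [{"rx": 0, "ry": 0, "rz": 0, "dx": 0, "dy": 0, "dz": 3, "fingers": 0.0}, {"rx": 0, "ry": 0, "rz": 0, "dx": 0, "dy": 0, "dz": 3, "fingers": 0.0}, {"rx": 0, "ry": 0, "rz": 0, "dx": 0, "dy": 0, "dz": 3, "fingers": 0.0}, {"rx": 0, "ry": 0, "rz": 0, "dx": 0, "dy": 0, "dz": 0, "fingers": 0.0}]}}

```text
t: 9.12
tcp_pos: [551.8, 22.3, 97.4]
orientation: [-0.0, 0.802, 0.598, 0.0]
contact_force: [1.6, -1.0, -3.8]
finger_gap: 9.7
grasp_force: 24.9
```

Floor expected near TCP z 94. From here I go in 1 mm steps.

Emit:
{"fn": "drive_tool", "kwargs": {"motion": [{"rx": 0, "ry": 0, "rz": 0, "dx": 0, "dy": 0, "dz": 1, "fingers": 0.0}, {"rx": 0, "ry": 0, "rz": 0, "dx": 0, "dy": 0, "dz": 1, "fingers": 0.0}, {"rx": 0, "ry": 0, "rz": 0, "dx": 0, "dy": 0, "dz": 0, "fingers": 0.0}]}}

```text
t: 9.5
tcp_pos: [551.8, 22.3, 95.8]
orientation: [0.0, 0.802, 0.598, 0.0]
contact_force: [1.9, -0.3, -1.7]
finger_gap: 9.7
grasp_force: 24.9
```

Emit:
{"fn": "drive_tool", "kwargs": {"motion": [{"rx": 0, "ry": 0, "rz": 0, "dx": 0, "dy": 0, "dz": 1, "fingers": 0.0}, {"rx": 0, "ry": 0, "rz": 0, "dx": 0, "dy": 0, "dz": 0, "fingers": 0.0}]}}

```text
t: 9.75
tcp_pos: [551.8, 22.3, 94.7]
orientation: [0.0, 0.802, 0.598, 0.0]
contact_force: [1.3, -1.7, -2.0]
finger_gap: 9.7
grasp_force: 24.9
```

Emit:
{"fn": "drive_tool", "kwargs": {"motion": [{"rx": 0, "ry": 0, "rz": 0, "dx": 0, "dy": 0, "dz": 0.7, "fingers": 0.0}, {"rx": 0, "ry": 0, "rz": 0, "dx": 0, "dy": 0, "dz": 0, "fingers": 0.0}]}}

```text
t: 10.0
tcp_pos: [551.9, 22.4, 94.3]
orientation: [0.0, 0.802, 0.598, 0.0]
contact_force: [1.4, 0.2, 1.2]
finger_gap: 9.6
grasp_force: 24.9
```

Emit:
{"fn": "drive_tool", "kwargs": {"motion": [{"rx": 0, "ry": 0, "rz": 0, "dx": 0, "dy": 0, "dz": 0.5, "fingers": 0.0}, {"rx": 0, "ry": 0, "rz": 0, "dx": 0, "dy": 0, "dz": 0, "fingers": 0.0}]}}

```text
t: 10.25
tcp_pos: [552.1, 22.4, 94.2]
orientation: [0.0, 0.802, 0.598, 0.0]
contact_force: [2.1, 0.6, 5.0]
finger_gap: 9.9
grasp_force: 24.9
```

The sample is on the floor: z force has gone from −3 to +5 N at 94.2 mm, against 94 expected. Releasing.

Emit:
{"fn": "drive_tool", "kwargs": {"motion": [{"rx": 0, "ry": 0, "rz": 0, "dx": 0, "dy": 0, "dz": 0, "fingers": 0.18}, {"rx": 0, "ry": 0, "rz": 0, "dx": 0, "dy": 0, "dz": 0, "fingers": 0.3}, {"rx": 0, "ry": 0, "rz": 0, "dx": 0, "dy": 0, "dz": 0, "fingers": 0.35}, {"rx": 0, "ry": 0, "rz": 0, "dx": 0, "dy": 0, "dz": 0, "fingers": 0.35}]}}

```text
t: 10.75
tcp_pos: [551.5, 22.3, 93.3]
orientation: [-0.0, 0.802, 0.598, -0.0]
contact_force: [-0.1, 0.6, -0.2]
finger_gap: 30.6
grasp_force: 0.0
```

Emit:
{"fn": "drive_tool", "kwargs": {"motion": [{"rx": 0, "ry": 0, "rz": 0, "dx": 0, "dy": 0, "dz": -10, "fingers": 0.35}, {"rx": 0, "ry": 0, "rz": 0, "dx": 0, "dy": 0, "dz": -20, "fingers": 0.35}, {"rx": 0, "ry": 0, "rz": 0, "dx": 0, "dy": 0, "dz": -25, "fingers": 0.35}, {"rx": 0, "ry": 0, "rz": 0, "dx": 0, "dy": 0, "dz": -15, "fingers": 0.35}, {"rx": 0, "ry": 0, "rz": 0, "dx": -40, "dy": 0, "dz": 0, "fingers": 0.0}, {"rx": 0, "ry": 0, "rz": 0, "dx": -60, "dy": 0, "dz": 0, "fingers": 0.0}, {"rx": 0, "ry": 0, "rz": 0, "dx": -40, "dy": 0, "dz": 0, "fingers": 0.0}, {"rx": 0, "ry": 0, "rz": 0, "dx": 0, "dy": 0, "dz": 0, "fingers": 0.0}]}}

```text
t: 11.75
tcp_pos: [511.2, -114.2, 163.8]
orientation: [0.0, 0.803, 0.596, -0.0]
contact_force: [0.2, 0.6, 0.5]
finger_gap: 0.2
grasp_force: 0.0
```

```bash
python3 - <<'E'
from h import *
a=np.radians(-16.4);ex=np.array([np.cos(a),np.sin(a)]);ey=np.array([-ex[1],ex[0]]);o=np.array([548.7,7.75])
t=o+ey*(-66-9-15)
go([*t,70],73.6)
S=bot.capture("scene")
cv2.imwrite("pics/p_s.png",S)
cv2.imwrite("pics/g5.png",cv2.resize(S[85:235,240:400],(640,600),interpolation=2))
E
```

```text
tcp [ 511.2 -114.2  163.8] xang 73.21 gap 0.2 grip 0.0 F [0.2 0.6 0.5] t 11.8 j [-0.45  0.15  1.8  -0.    1.19 -0.15]
tool shift now [37.6  1.2 93.8] tilt [ 0. -0. -1.] rz -0.0067
```

View pics/g5.png

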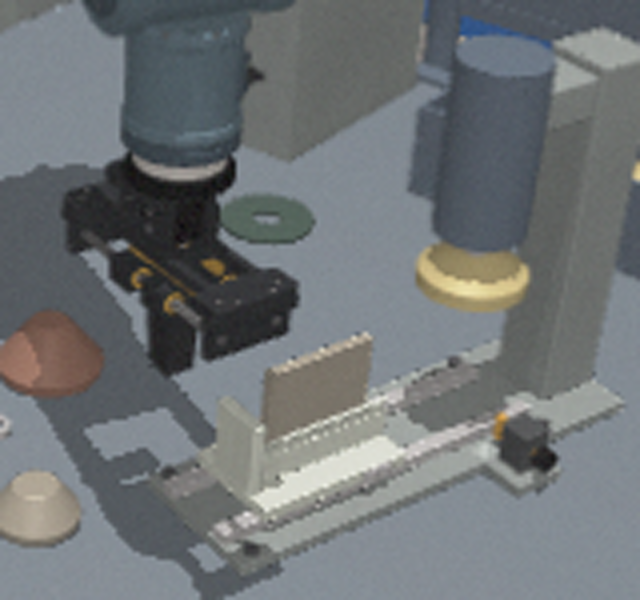

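The sample stands upright in the slot (crop (265-372, 335-435)), the carriage is still at the loading end and the fingers are clear of it. Next I go down behind the push plate.

Emit:
{"fn": "drive_tool", "kwargs": {"motion": [{"rx": 0, "ry": 0, "rz": -0.006, "dx": 5, "dy": 1, "dz": 20, "fingers": 0.0}, {"rx": 0, "ry": 0, "rz": 0, "dx": 5, "dy": 0, "dz": 35, "fingers": 0.0}, {"rx": 0, "ry": 0, "rz": 0, "dx": 10, "dy": 0, "dz": 30, "fingers": 0.0}, {"rx": 0, "ry": 0, "rz": 0, "dx": 12, "dy": 0, "dz": 7, "fingers": 0.0}, {"rx": 0, "ry": 0, "rz": 0, "dx": 6, "dy": 0, "dz": 0, "fingers": 0.0}, {"rx": 0, "ry": 0, "rz": 0, "dx": 4, "dy": 0, "dz": 0, "fingers": 0.0}, {"rx": 0, "ry": 0, "rz": 0, "dx": 0, "dy": 0, "dz": 0, "fingers": 0.0}]}}

```text
t: 12.68
tcp_pos: [525.5, -71.8, 72.7]
orientation: [0.001, 0.8, 0.601, 0.001]
contact_force: [-0.4, 0.1, -0.1]
finger_gap: -0.0
grasp_force: 0.0
```

```bash
cat > j.py <<'E'
from h import *
a=np.radians(-16.4);ex=np.array([np.cos(a),np.sin(a)]);ey=np.array([-ex[1],ex[0]]);o=np.array([548.7,7.75])
s,p,R=pose();print("jig x,y",((p[:2]-o)@ex).round(1),((p[:2]-o)@ey).round(1),"Fy %.1f Fx %.1f"%(s["contact_force"][:2]@ey,s["contact_force"][:2]@ex))
go([*(o+ey*(60-9)),72],73.6)
E
python3 j.py
```

```text
jig x,y 0.2 -82.9 Fy -0.0 Fx -0.5
tcp [525.5 -71.8  72.7] xang 73.82 gap -0.0 grip 0.0 F [-0.4  0.1 -0.1] t 12.7 j [-0.36  0.3   1.84  0.    1.   -0.08]
tool shift now [133.9   0.3   0.7] tilt [ 0.002 -0.001 -1.   ] rz 0.0038
```

Emit:
{"fn": "drive_tool", "kwargs": {"motion": [{"rx": 0, "ry": 0, "rz": 0.004, "dx": 3, "dy": 0, "dz": 0, "fingers": 0.0}, {"rx": 0, "ry": 0, "rz": 0, "dx": 3, "dy": 0, "dz": 0, "fingers": 0.0}, {"rx": 0, "ry": 0, "rz": 0, "dx": 2, "dy": 0, "dz": 0, "fingers": 0.0}]}}

```text
t: 13.05
tcp_pos: [526.8, -64.2, 71.6]
orientation: [0.0, 0.801, 0.599, -0.0]
contact_force: [-0.9, -2.8, 0.6]
finger_gap: 0.2
grasp_force: 1.2
```

Emit:
{"fn": "drive_tool", "kwargs": {"motion": [{"rx": 0, "ry": 0, "rz": 0, "dx": 2, "dy": 0, "dz": 0, "fingers": 0.0}, {"rx": 0, "ry": 0, "rz": 0, "dx": 2, "dy": 0, "dz": 0, "fingers": 0.0}]}}

```text
t: 13.3
tcp_pos: [528.0, -60.5, 71.6]
orientation: [0.0, 0.801, 0.599, -0.0]
contact_force: [-0.1, -1.3, 1.9]
finger_gap: 0.6
grasp_force: 0.8
```

Emit:
{"fn": "drive_tool", "kwargs": {"motion": [{"rx": 0, "ry": 0, "rz": 0, "dx": 2, "dy": 0, "dz": 0, "fingers": 0.0}, {"rx": 0, "ry": 0, "rz": 0, "dx": 2, "dy": 0, "dz": 0, "fingers": 0.0}]}}

```text
t: 13.55
tcp_pos: [529.2, -56.5, 71.6]
orientation: [0.0, 0.801, 0.599, 0.0]
contact_force: [-0.1, -2.5, 1.6]
finger_gap: 0.7
grasp_force: 0.8
```

```bash
python3 j.py
```

```text
jig x,y -0.6 -67.1 Fy -2.4 Fx 0.6
tcp [529.2 -56.5  71.6] xang 73.56 gap 0.7 grip 0.8 F [-0.1 -2.5  1.6] t 13.6 j [-0.33  0.3   1.83 -0.    1.   -0.04]
tool shift now [118.1   0.5  -0.4] tilt [ 0. -0. -1.] rz -0.0008
```

Emit:
{"fn": "drive_tool", "kwargs": {"motion": [{"rx": 0, "ry": 0, "rz": 0, "dx": 4, "dy": 0, "dz": 0, "fingers": 0.0}, {"rx": 0, "ry": 0, "rz": 0, "dx": 6, "dy": 0, "dz": 0, "fingers": 0.0}, {"rx": 0, "ry": 0, "rz": 0, "dx": 8, "dy": 0, "dz": 0, "fingers": 0.0}, {"rx": 0, "ry": 0, "rz": 0, "dx": 8, "dy": 0, "dz": 0, "fingers": 0.0}, {"rx": 0, "ry": 0, "rz": 0, "dx": 8, "dy": 0, "dz": 0, "fingers": 0.0}, {"rx": 0, "ry": 0, "rz": 0, "dx": 8, "dy": 0, "dz": 0, "fingers": 0.0}, {"rx": 0, "ry": 0, "rz": 0, "dx": 8, "dy": 0, "dz": 0, "fingers": 0.0}, {"rx": 0, "ry": 0, "rz": 0, "dx": 8, "dy": 0, "dz": 0, "fingers": 0.0}]}}

```text
t: 14.55
tcp_pos: [545.6, -0.3, 71.5]
orientation: [-0.0, 0.801, 0.599, -0.0]
contact_force: [0.6, -2.0, 0.2]
finger_gap: 0.7
grasp_force: 1.0
```

Emit:
{"fn": "drive_tool", "kwargs": {"motion": [{"rx": 0, "ry": 0, "rz": 0, "dx": 8, "dy": 0, "dz": 0, "fingers": 0.0}, {"rx": 0, "ry": 0, "rz": 0, "dx": 8, "dy": 0, "dz": 0, "fingers": 0.0}, {"rx": 0, "ry": 0, "rz": 0, "dx": 8, "dy": 0, "dz": 0, "fingers": 0.0}, {"rx": 0, "ry": 0, "rz": 0, "dx": 5, "dy": 0, "dz": 0, "fingers": 0.0}, {"rx": 0, "ry": 0, "rz": 0, "dx": 4, "dy": 0, "dz": 0, "fingers": 0.0}]}}

```text
t: 15.18
tcp_pos: [554.8, 31.1, 71.5]
orientation: [-0.0, 0.801, 0.599, -0.0]
contact_force: [0.0, -1.6, -0.6]
finger_gap: 0.8
grasp_force: 0.9
```

```bash
python3 j.py
```

```text
jig x,y -0.8 24.2 Fy -1.5 Fx 0.5
tcp [554.8  31.1  71.5] xang 73.57 gap 0.8 grip 0.9 F [ 0.  -1.6 -0.6] t 15.2 j [-0.16  0.35  1.77 -0.    1.02  0.13]
tool shift now [26.8  0.7 -0.6] tilt [-0.  0. -1.] rz -0.0005
```

Emit:
{"fn": "drive_tool", "kwargs": {"motion": [{"rx": 0, "ry": 0, "rz": 0, "dx": 3, "dy": 0, "dz": 0, "fingers": 0.0}, {"rx": 0, "ry": 0, "rz": 0, "dx": 3, "dy": 0, "dz": 0, "fingers": 0.0}, {"rx": 0, "ry": 0, "rz": 0, "dx": 3, "dy": 0, "dz": 0, "fingers": 0.0}, {"rx": 0, "ry": 0, "rz": 0, "dx": 3, "dy": 0, "dz": 0, "fingers": 0.0}]}}

```text
t: 15.68
tcp_pos: [558.2, 42.1, 71.5]
orientation: [0.0, 0.801, 0.599, -0.0]
contact_force: [-3.6, -9.9, 1.5]
finger_gap: 0.6
grasp_force: 5.1
```

Emit:
{"fn": "drive_tool", "kwargs": {"motion": [{"rx": 0, "ry": 0, "rz": 0, "dx": 2, "dy": 0, "dz": 0, "fingers": 0.0}, {"rx": 0, "ry": 0, "rz": 0, "dx": 2, "dy": 0, "dz": 0, "fingers": 0.0}]}}

```text
t: 15.92
tcp_pos: [558.7, 44.0, 71.5]
orientation: [0.001, 0.801, 0.599, -0.002]
contact_force: [-2.8, -11.1, 2.0]
finger_gap: 0.3
grasp_force: 5.7
```

Emit:
{"fn": "drive_tool", "kwargs": {"motion": [{"rx": 0, "ry": 0, "rz": 0, "dx": 2, "dy": 0, "dz": 0, "fingers": 0.0}, {"rx": 0, "ry": 0, "rz": 0, "dx": 1, "dy": 0, "dz": 0, "fingers": 0.0}]}}

```text
t: 16.18
tcp_pos: [559.9, 47.7, 71.5]
orientation: [0.0, 0.801, 0.599, -0.001]
contact_force: [-1.3, -8.1, 1.7]
finger_gap: 0.2
grasp_force: 3.8
```

```bash
python3 j.py
```

```text
jig x,y -0.5 41.5 Fy -8.2 Fx 1.0
tcp [559.9  47.7  71.5] xang 73.53 gap 0.2 grip 3.8 F [-1.3 -8.1  1.7] t 16.2 j [-0.13  0.36  1.76 -0.    1.03  0.16]
tool shift now [ 9.5  0.5 -0.5] tilt [-0.001 -0.002 -1.   ] rz -0.0011
```

Emit:
{"fn": "drive_tool", "kwargs": {"motion": [{"rx": 0, "ry": 0, "rz": 0, "dx": 1.5, "dy": 0, "dz": 0, "fingers": 0.0}, {"rx": 0, "ry": 0, "rz": 0, "dx": 1.5, "dy": 0, "dz": 0, "fingers": 0.0}]}}

```text
t: 16.42
tcp_pos: [561.0, 51.2, 71.5]
orientation: [0.0, 0.801, 0.599, -0.0]
contact_force: [0.1, -3.6, -0.1]
finger_gap: 0.7
grasp_force: 2.2
```

Emit:
{"fn": "drive_tool", "kwargs": {"motion": [{"rx": 0, "ry": 0, "rz": 0, "dx": 1.5, "dy": 0, "dz": 0, "fingers": 0.0}, {"rx": 0, "ry": 0, "rz": 0, "dx": 1, "dy": 0, "dz": 0, "fingers": 0.0}]}}

```text
t: 16.68
tcp_pos: [561.8, 54.5, 71.5]
orientation: [-0.0, 0.801, 0.599, 0.0]
contact_force: [0.7, -2.1, 0.2]
finger_gap: 0.3
grasp_force: 0.9
```

```bash
python3 j.py
```

```text
jig x,y -0.6 48.5 Fy -1.8 Fx 1.3
tcp [561.8  54.5  71.5] xang 73.55 gap 0.3 grip 0.9 F [ 0.7 -2.1  0.2] t 16.7 j [-0.11  0.36  1.75  0.    1.03  0.17]
tool shift now [ 2.5  0.6 -0.5] tilt [ 0.  0. -1.] rz -0.0008
```

Emit:
{"fn": "drive_tool", "kwargs": {"motion": [{"rx": 0, "ry": 0, "rz": 0, "dx": 1, "dy": 0, "dz": 0, "fingers": 0.0}, {"rx": 0, "ry": 0, "rz": 0, "dx": 0, "dy": 0, "dz": 0, "fingers": 0.0}]}}

```text
t: 16.92
tcp_pos: [561.8, 55.8, 71.4]
orientation: [-0.0, 0.801, 0.599, 0.0]
contact_force: [-0.0, -0.3, -0.3]
finger_gap: 0.2
grasp_force: 0.0
```

Emit:
{"fn": "drive_tool", "kwargs": {"motion": [{"rx": 0, "ry": 0, "rz": 0, "dx": 1, "dy": 0, "dz": 0, "fingers": 0.0}, {"rx": 0, "ry": 0, "rz": 0, "dx": 0, "dy": 0, "dz": 0, "fingers": 0.0}]}}

```text
t: 17.18
tcp_pos: [561.9, 56.0, 71.5]
orientation: [-0.0, 0.801, 0.599, -0.0]
contact_force: [-2.4, -2.5, 1.8]
finger_gap: 0.7
grasp_force: 1.9
```

Emit:
{"fn": "drive_tool", "kwargs": {"motion": [{"rx": 0, "ry": 0, "rz": 0, "dx": 1, "dy": 0, "dz": 0, "fingers": 0.0}, {"rx": 0, "ry": 0, "rz": 0, "dx": 0, "dy": 0, "dz": 0, "fingers": 0.0}]}}

```text
t: 17.42
tcp_pos: [562.0, 56.3, 71.5]
orientation: [0.0, 0.801, 0.599, -0.001]
contact_force: [-4.6, -6.5, 3.4]
finger_gap: 0.6
grasp_force: 3.8
```

Force dropped to zero after the bump (click) and then rose, so the carriage is home in the detent. Backing off and checking.

Emit:
{"fn": "drive_tool", "kwargs": {"motion": [{"rx": 0, "ry": 0, "rz": 0, "dx": -8, "dy": 0, "dz": 0, "fingers": 0.0}, {"rx": 0, "ry": 0, "rz": 0, "dx": -30, "dy": 0, "dz": 0, "fingers": 0.0}, {"rx": 0, "ry": 0, "rz": 0, "dx": -50, "dy": 0, "dz": 0, "fingers": 0.0}, {"rx": 0, "ry": 0, "rz": 0, "dx": -50, "dy": 0, "dz": -20, "fingers": 0.0}, {"rx": 0, "ry": 0, "rz": 0, "dx": -50, "dy": 0, "dz": -40, "fingers": 0.0}, {"rx": 0, "ry": 0, "rz": 0, "dx": 0, "dy": 0, "dz": -60, "fingers": 0.0}, {"rx": 0, "ry": 0, "rz": 0, "dx": 0, "dy": 0, "dz": -10, "fingers": 0.0}, {"rx": 0, "ry": 0, "rz": 0, "dx": 0, "dy": 0, "dz": 0, "fingers": 0.0}]}}

```text
t: 18.42
tcp_pos: [510.1, -121.9, 201.0]
orientation: [0.001, 0.801, 0.599, 0.001]
contact_force: [-0.8, 0.4, -0.5]
finger_gap: 0.7
grasp_force: 0.0
```

```bash
python3 - <<'E'
from j import *
S=bot.capture("scene");cv2.imwrite("pics/e_s.png",S)
cv2.imwrite("pics/g6.png",cv2.resize(S[85:310,170:420],(666,600),interpolation=2))
S0=cv2.imread("pics/scene0.png")
for n,X in {"outer -x":(-25,60,99),"outer +x":(25,60,99),"sample top -y":(0,90,126),"sample top +y":(0,190,126)}.items():
    u=proj("scene",[*(o+ex*X[0]+ey*X[1]),X[2]]);print(n,"crop px",((u-[170,85])*2.667).round())
E
```

```text
jig x,y -0.4 -135.3 Fy 0.2 Fx -0.8
tcp [ 510.1 -121.9  201. ] xang 73.57 gap 0.7 grip 0.0 F [-0.8  0.4 -0.5] t 18.4 j [-0.46  0.1   1.77  0.    1.26 -0.17]
tool shift now [1.863e+02 1.000e-01 1.290e+02] tilt [ 0.002 -0.    -1.   ] rz -0.0006
outer -x crop px [414. 233.]
outer +x crop px [442. 253.]
sample top -y crop px [450. 216.]
sample top +y crop px [511. 192.]
```

View pics/g6.png

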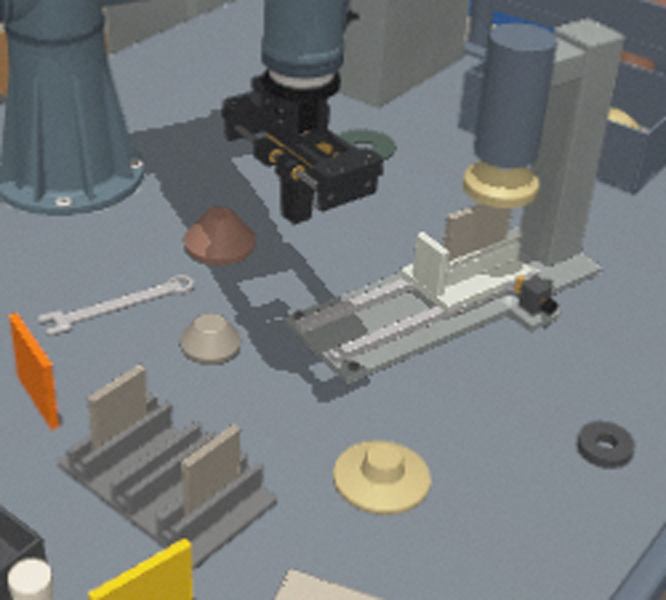

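The carriage is home: its plate corners at (415,234) and (443,253) match the prediction for 140 mm. The sample stands in it under the head at (445-510, 205-255). The narrow samples, the cup and the pad look undisturbed.

```bash
python3 -c "
from workcell import bot
print(bot.finish_job())"
```

```text
the job is handed in; nothing more can be done
None
```

The wide sample is standing in the carriage slot, set down with about 5 N. The carriage is pushed home into the detent under the polishing head, and the job is handed in at about 18.5 s of the 59 s allowed; no verdict came back. In the last picture the two narrow samples are still in the rack and the cup and pad look unmoved.

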